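# Tighten the boom clamp with the long arm of the hex key

### The job

The hex key stands in its wooden block by its long arm. Pull it out, turn it over and seat its short arm fully in the socket of the boom clamp's cap screw without ramming it, then pull slowly on the long arm as a lever to turn the stiff screw clockwise (seen from above) until it comes up tight against its stop, but not so hard that the key slips round in the socket. Never put the long arm in the screw, leave the key seated there by its short arm and let go of it, and do not disturb the dish, the mortar or the jar.

Things in the scene. Friction and masses are not known exactly. Their poses are not given: they have to be found in the camera images.
- key: loose dark steel L-shaped hex key, 17 mm over flats (19.6 over corners), 0.4 kg; long arm 160 mm, short arm 63 mm over the outside of the bend. Origin in the bend where the centre lines cross, 8.5 mm in from the outer faces. Short arm along its +x, long arm along its -z; two flats of each arm face +y and -y (grip there). Starts upright in the block, long arm down, origin 166 mm above the bench
- short_tip (a point): centre of the end face of the key's short arm, 54.5 mm from the key's origin along its +x; axes as the key's. When the short arm is seated in the socket, the 1 mm of play lets the long arm droop by about 5 degrees and wobble some 8 degrees either way round before the key bites
- long_tip (a point): centre of the end face of the key's long arm, 151.5 mm from the key's origin along its -z; axes as the key's
- socket_mouth (a point): centre of the mouth of the hexagonal socket in the dark cap screw (head 30 mm across, mouth 82 mm above the bench); z up out of the socket, turns with the screw. Socket 18 mm over flats, 20 mm deep, flat floor; flats face its y axis and every 60 degrees from there, so with the short arm seated the long arm points along its x axis or at a multiple of 60 degrees from it
- screw (a joint): cap screw's angle (rad) about the vertical, growing clockwise from above as it tightens: starts at 0 to 0.5, firm stop at 1.0. Stiff: 0.95 N m plus 0.3 N m per rad/s, about 7 N near the long arm's end if slow; stays where left. From about 1.3 N m (10 N near the end) the key slips round in the socket; at the stop the long arm can go on some 0.1 to 0.2 rad before that
- stand: fixed wooden key block 70 x 70 x 50 mm high, origin under its centre; a round upright hole of 21.5 mm diameter, 35 mm deep, in the middle of its top
- clamp: fixed boom clamp, origin on the bench below the screw's axis, z up: base plate 120 (x) x 100 (y) x 10 mm, aluminium block 60 x 54 mm on it up to 60 mm, screw head above it up to 82 mm. A 26 mm steel boom runs out along its +x at 34 mm height and carries at x = 305 mm an upright with a white camera head, y from +15 to -101 mm, 115 to 220 mm high
- dish: bystander: covered glass dish with bee samples, 94 mm across, 15 mm high (19 mm over the samples), origin under its centre
- mortar: bystander: white ceramic mortar bowl 120 mm across, 70 mm high, origin under its centre
- jar: bystander: amber glass jar with white cap, 64 mm across, 90 mm high, origin under its centre
Not all that is in view belongs to the job. Of the things that look like the key, the middle-sized one is meant.

How it is judged (in metres and radians):
On the way, in this order (a step that is already met when the one before it is completed fails the run):
1. the key's short arm is fully seated in the screw's socket (horizontal distance between short_tip and socket_mouth below 0.004 m and z of short_tip in the frame of socket_mouth below -0.015 m and angle between key's own x axis and vertical above 2.95 rad), for 0.2 s.
2. the screw is turned tight to its stop with the short arm in the socket (value of joint screw above 0.96 rad and horizontal distance between short_tip and socket_mouth below 0.004 m and z of short_tip in the frame of socket_mouth below -0.015 m), for 0.2 s.
At the end, for the whole second after the job is handed in: the screw is tight (within 0.04 rad of its stop), and the key stands released and at rest with its short arm at least 15 mm deep and upright in the socket (within 4 mm of its centre) (all of step 2 and angle between key's own x axis and vertical above 2.95 rad and linear speed of key below 0.02 m/s); the robot touches nothing.
It fails at once if a bystander (dish, mortar, jar) is moved by more than 20 mm (distance of any of dish, mortar, jar from where it was at the start of the episode above 0.02 m).
It fails at once if the long arm is put into the screw (horizontal distance between long_tip and socket_mouth below 0.006 m and z of long_tip in the frame of socket_mouth below -0.005 m).
It fails at once if the key is rammed onto the screw or the clamp, with over 40 N before it is seated (z of short_tip in the frame of socket_mouth above -0.01 m and contact force between key and clamp above 40 N).
It fails at once if the seated key slips round in the socket (half way to the next flat) (horizontal distance between short_tip and socket_mouth below 0.004 m and z of short_tip in the frame of socket_mouth below -0.015 m and (angle between the z axis of key and the x axis of socket_mouth, either way round between 0.48 and 0.57 rad or angle between the z axis of key and the x axis of socket_mouth, either way round above 1.525 rad)).
It also fails if it takes over 72 s, if anything falls off the work surface, if the arm or the gripper's body presses on something with over 40 N, if the wrist force passes 120 N, or if a joint passes its speed limit or range.

### The arm

A 6-joint arm with a two-finger parallel gripper is mounted at the origin on the work surface. World frame = base frame: x ahead of the robot, y to its left, z up, the work surface at z = 0. Lengths are in m, angles in degrees, forces in N, time in s.
With the tool pointing down it reaches from about 0.4 to 0.825 m from the base axis. Payload 7 kg.
Tool frame: the origin (TCP) lies on the centre line of the jaws, within the pads' length; the fingertips stand 19 mm ahead of it and the grasp point (between the pads) is the TCP (r.tip_extent is the distance from the TCP to the fingertips, in m); z points along the fingers, y is the line along which they close (so a half turn about z gives the same grasp; the last joint's range is limited). The gripper opens to 88 mm and grips with 3 to 60 N. Pads are 19 mm wide; open, the fingers measure 130 mm over their backs; the gripper's body (78 mm by 193 mm) begins 47 mm behind the grasp point.
Start: joints at [80.22, 20.546, 0.682, 0, -70.136, -16.507], TCP at [0.299, 0.605, 0.246] pointing down, gripper open.
Joint ranges: [-176.03, 176.03], [-82.01, 121.73], [-58.28, 71.71], [-173.87, 95.51], [-174.79, -0.11], [-173.66, 173.66]. Speed limits (degrees/s): [136.94, 136.94, 172.46, 180, 180, 180].

### API

Orientations are given as [roll, pitch, yaw] about the fixed x, y, z axes, in that order (R = Rz(yaw) Ry(pitch) Rx(roll)).
In Python, from plant import r gives the robot as it stands. The module is installed in compiled form; this text tells all that it offers.
- The arm moves only by the tool jog_arm, never from a script. Its argument "deltas" is a list that holds one entry, the list of rows, each a list of 5 numbers: the opening, from -1 (shut) to 1 (fully open), then the shift along the world's x, y, z in cm, then the turn about the world's z in rad. In form: [[[claw, dx, dy, dz, turn], ...]]. A call has 1 to 8 rows; each row shifts and turns the commanded pose from where the row before left it; what a row does not reach is not made up. A row lasts 1/8 s, in which the tool goes at most 62.5 mm and 10.7 degrees, less where a joint would pass 70% of its speed; a pose out of reach is approached as far as the arm can. A call with a gripper value outside its range is refused whole. The fingers move at their own pace and stop on an object; "force" is the grip in N (left out, the last holds). Time passes only in rows, so rows that do not move let the fingers close. It gives the time, the measured TCP pose, the force, the opening and the grip force at its end, in the units of the state.
- r.get_state(): the state, without advancing time (a new reading comes with each control period).
- r.capture(name): name is "scene" or "top" or "wrist"; returns the picture (420x560x3 uint8, blue, green, red); there is no depth.
- r.camera_info(name): a dict with "fx", "fy", "cx", "cy" (pixels), "k1" (the pictures are not rectified: a ray, as slopes to the right and down, at radius r is drawn at 1 + k1 r^2 times it, then the intrinsics apply), "view" (4x4, takes a point from world to camera coordinates). Camera axes: x right, y up, looking along -z (the intrinsics and any distortion apply to the point x, -y, -z); pixel columns grow to the right and rows downward; lengths in m; the calibration is good to about 2 mm. A picture is of the moment at which its call begins: read the wrist's pose just before it. camera_info takes no time and is no camera call; for the wrist camera it gives the pose at the moment of the call.
- r.close_job(): hands the job in; it is judged then, once.
The state is a dict: "time_s": time; "joints": joint angles; "qd": joint speeds; "joint_torque": joint torques, N m; "tcp_pos": TCP position; "eef_rot": TCP orientation; "contact_force": force on the tool from outside, world axes, zero at the start; "moment": the same for the moment, N m; "gripper_width": finger opening in m; "gripper_force": force on a finger pad.
Only numpy, scipy, OpenCV 4.12 (cv2) and the standard library are available. Lean on these libraries where they do the work, as an engineer would, in place of code of your own. Each camera call takes 0.05 s, during which the arm holds its last target. There are 200 camera calls.

## Working session

There is one attempt and no reset: what is moved stays moved. The work goes in short steps, Python scripts to look and compute and a tool call to move; the robot and the scene stay as the last step left them, time stands still between calls to the robot, and variables do not carry over. Pictures are saved under pics/ and viewed, at most 10 in all, crops included, and the job is handed in when it is done.

Besides the shell and the picture viewer there is one more tool, called after ">>>" in YAML: its name, and indented under it one key for each argument. jog_arm: Moves the arm, as the interface text tells. Its arguments: {"type":"object","properties":{"deltas":{"type":"array"},"force":{"type":"number"}},"required":["deltas"]}

```bash
mkdir -p pics; cat > h.py <<'E'
import numpy as np, cv2
from plant import r
def ray(ci,u,v):
    p=np.array([(u-ci["cx"])/ci["fx"],(v-ci["cy"])/ci["fy"]]);q=p.copy()
    for _ in range(20): q=p/(1+ci["k1"]*(q@q))
    V=np.array(ci["view"]);R=V[:3,:3];d=R.T@np.array([q[0],-q[1],-1]);return -R.T@V[:3,3],d/np.linalg.norm(d)
def onz(ci,u,v,z):
    c,d=ray(ci,u,v);return c+d*(z-c[2])/d[2]
def proj(ci,P):
    V=np.array(ci["view"]);p=V[:3,:3]@np.array(P)+V[:3,3];q=np.array([p[0],-p[1]])/-p[2]
    q=q*(1+ci["k1"]*(q@q));return np.array([q[0]*ci["fx"]+ci["cx"],q[1]*ci["fy"]+ci["cy"]])
E
python3 - <<'E'
from h import *
for n in("scene","top"):
    im=r.capture(n);cv2.imwrite(f"pics/{n}0.png",im);c=r.camera_info(n);print(n,c["fx"],c["cx"],c["cy"],c["k1"],ray(c,280,210))
print(r.get_state())
E
```

```text
scene 415.2524142678759 274.7748325359749 211.66277552405083 -0.11263717297243694 (array([ 0.98079393, -0.38386346,  0.8859713 ]), array([-0.48263692,  0.35864893, -0.79901974]))
top 398.3299119784029 277.91607789177954 213.3529108149005 -0.02346619506042266 (array([ 0.45568469, -0.02091844,  1.03355282]), array([ 9.58709120e-02, -8.38995193e-04, -9.95393422e-01]))
{'time_s': 0.1, 'joints': array([ 8.02191005e+01,  2.05874060e+01,  6.39661532e-01, -1.59109584e-02,
       -7.01349873e+01, -1.65074143e+01]), 'qd': array([-0.02320265, -0.18500359,  0.21946351,  0.06393191, -0.00415982,
       -0.04144245]), 'joint_torque': array([-1.00584268e-03, -5.84162629e+01,  2.93749255e+01,  7.01528192e+00,
        1.01769750e-02, -5.30479656e-05]), 'tcp_pos': array([0.29879761, 0.60482483, 0.24472609]), 'eef_rot': array([ 1.79916428e+02, -9.16764843e-03, -2.62937246e+01]), 'contact_force': array([-0.40898023, -0.26940561,  0.65794401]), 'moment': array([-0.03767741,  0.02568868,  0.08053792]), 'gripper_force': 0.0, 'gripper_width': 0.08773800663631731}
```

View pics/scene0.png

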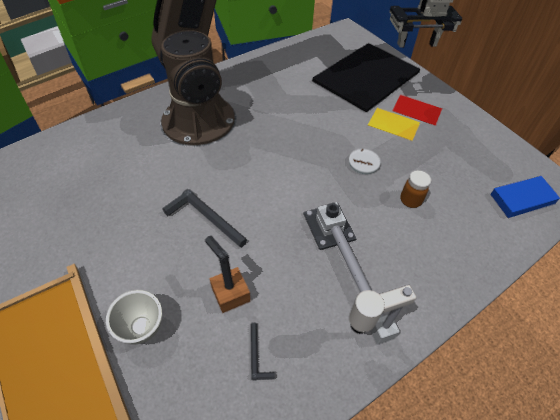

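View pics/top0.png

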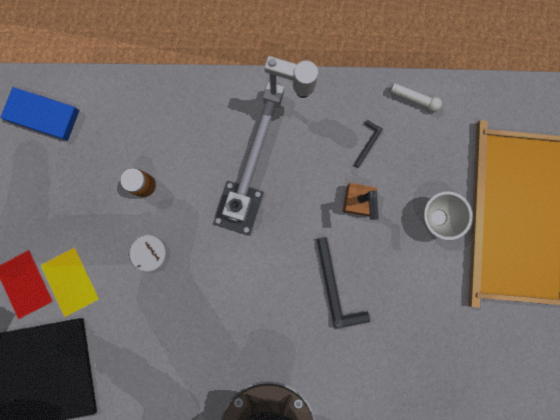

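```bash
python3 - <<'E'
from h import *
t=cv2.imread("pics/top0.png");s=cv2.imread("pics/scene0.png")
f=lambda i,x,y,w,h:cv2.resize(i[y:y+h,x:x+w],(400,300),interpolation=cv2.INTER_CUBIC)
a=np.vstack([np.hstack([f(t,335,170,60,45),f(t,205,180,60,45)]),np.hstack([f(s,190,230,100,75),f(s,300,195,60,45)])])
cv2.imwrite("pics/crop1.png",a)
c=r.camera_info("top")
for n,u,v,z in [("stand",360,200,.05),("dish",148,253,.015),("jar",133,181,.09),("mortar",447,216,.07),("base",239,208,.01),("screw",235.5,205,.082),("boomend",274,93,.034),("headc",305,78,.2),("bigA",322,240,.01),("bigB",338,322,.01),("bigC",368,317,.01),("sm1",378,127,.01),("sm2",357,165,.01)]:
    print(n,onz(c,u,v,z).round(4))
E
```

```text
stand [ 0.5791 -0.2202  0.05  ]
dish [0.4373 0.3132 0.015 ]
jar [0.6101 0.3331 0.09  ]
mortar [ 0.5414 -0.4285  0.07  ]
base [0.5575 0.0842 0.01  ]
screw [0.5574 0.0854 0.082 ]
boomend [ 8.565e-01 -6.000e-04  3.400e-02]
headc [ 0.8249 -0.0706  0.2   ]
bigA [ 0.479  -0.1309  0.01  ]
bigB [ 0.2731 -0.1734  0.01  ]
bigC [ 0.2868 -0.2491  0.01  ]
sm1 [ 0.7787 -0.2759  0.01  ]
sm2 [ 0.6759 -0.2205  0.01  ]
```

View pics/crop1.png

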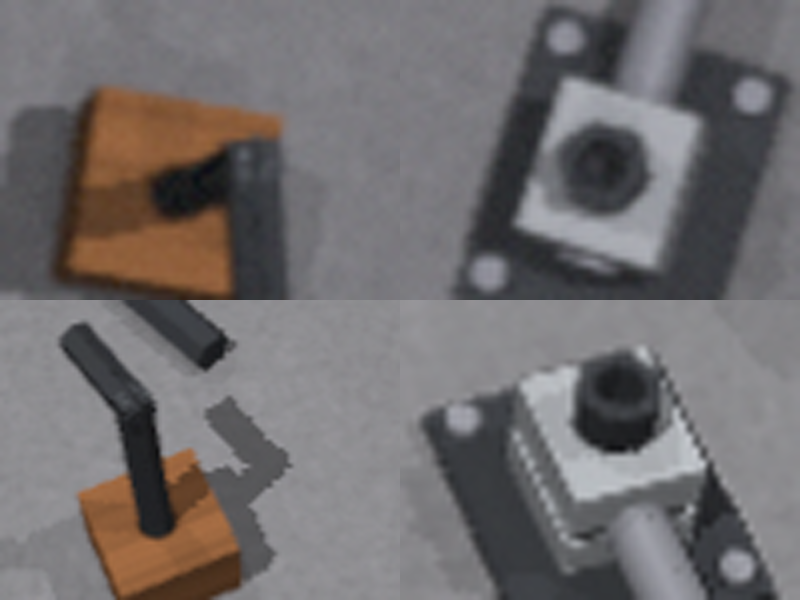

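```bash
python3 - <<'E'
from h import *
def rect(n,box,z,th=62):
    im=cv2.imread(f"pics/{n}0.png");c=r.camera_info(n)
    m=(im.max(2)<th).astype(np.uint8);k=np.zeros_like(m);x0,y0,x1,y1=box;k[y0:y1,x0:x1]=m[y0:y1,x0:x1]
    cs,_=cv2.findContours(k,cv2.RETR_EXTERNAL,cv2.CHAIN_APPROX_NONE);q=max(cs,key=cv2.contourArea)
    R=cv2.minAreaRect(q);b=cv2.boxPoints(R);s=sorted(range(4),key=lambda i:b[i][1])
    A=(b[s[0]]+b[s[1]])/2;B=(b[s[2]]+b[s[3]])/2;print(n,R,A,B,cv2.contourArea(q))
    PA,PB=onz(c,*A,z),onz(c,*B,z);d=PB-PA;print(PA.round(4),PB.round(4),np.linalg.norm(d),np.degrees(np.arctan2(d[1],d[0])))
rect("top",(369,188,385,225),.166)
rect("scene",(200,233,229,262),.166)
# stand top
im=cv2.imread("pics/top0.png");hsv=cv2.cvtColor(im,cv2.COLOR_BGR2HSV)
c=r.camera_info("top")
print(proj(c,[.5791,-.2202,.166]),proj(c,[.5791,-.2202,.05]))
for n,u,v in [("standcorner",350,183.5),("",377.2,188),("",345,211)]: print(onz(c,u,v,.05).round(4))
# screw head centre in scene: rim ellipse
im=cv2.imread("pics/scene0.png");c=r.camera_info("scene")
print(onz(c,332.8,207.8,.082).round(4))
E
```

```text
top ((372.0, 205.0), (6.0, 26.0), 0.0) [372. 192.] [372. 218.] 88.5
[ 0.5827 -0.2231  0.166 ] [ 0.5254 -0.223   0.166 ] 0.05733067221462856 179.8781589371411
scene ((215.76922607421875, 252.84616088867188), (29.399110794067383, 8.875203132629395), 33.6900634765625) [203.53845 244.69232] [228. 261.] 47.5
[ 0.5322 -0.2413  0.166 ] [ 0.5929 -0.219   0.166 ] 0.06462872720884107 20.120243059971255
[370.66758554 193.61892709] [359.98518756 199.99644478]
[ 0.6201 -0.1952  0.05  ]
[ 0.6101 -0.2632  0.05  ]
[ 0.5509 -0.183   0.05  ]
[0.5612 0.0883 0.082 ]
```

>>> jog_arm:
  deltas:
    - [[1, 1.7, -5.2, 0.5, 0.03], [1, 1.7, -5.2, 0.5, 0.03], [1, 1.7, -5.2, 0.5, 0.03], [1, 1.7, -5.2, 0.5, 0.03], [1, 1.7, -5.2, 0.5, 0.03], [1, 1.7, -5.2, 0.5, 0.03], [1, 1.7, -5.2, 0.5, 0.03], [1, 1.7, -5.2, 0.5, 0.03]]

```text
time_s: 1.1
tcp_pos: [0.435, 0.1874, 0.2857]
eef_rot: [-180.0, 0.0, -12.5]
contact_force: [0.7, -0.2, 0.5]
gripper_width: 0.0874
gripper_force: 0.0
```

>>> jog_arm:
  deltas:
    - [[1, 1.6, -5.2, 0, 0.03], [1, 1.6, -5.2, 0, 0.03], [1, 1.6, -5.2, 0, 0.03], [1, 1.6, -5.2, 0, 0.03], [1, 1.6, -5.2, 0, 0.03], [1, 1.6, -5.2, 0, 0.03], [1, 1.6, -5.2, 0, 0.03], [1, 1.6, -5, 0, 0.01]]

```text
time_s: 2.1
tcp_pos: [0.5631, -0.2267, 0.2852]
eef_rot: [-180.0, 0.0, 0.1]
contact_force: [0.5, 0.5, 0.8]
gripper_width: 0.0876
gripper_force: 0.0
```

```bash
python3 - <<'E'
from h import *
s=r.get_state();print(s["tcp_pos"],s["eef_rot"],s["joints"]);c=r.camera_info("wrist")
im=r.capture("wrist");cv2.imwrite("pics/w1.png",im);print(c["fx"],ray(c,280,210));print(proj(c,[.5805,-.2231,.05]),proj(c,[.5805,-.2231,.166]),proj(c,[.5254,-.223,.166]))
E
```

```text
[ 0.56306999 -0.22667546  0.28520538] [-1.79989823e+02  2.92762866e-02  9.08190113e-02] [-3.51295194e+00  1.29121787e+01 -4.78313643e+00 -8.72840664e-03
 -7.23345432e+01  9.36064192e+01]
308.41892983628526 (array([ 0.62960565, -0.22720088,  0.42480921]), array([-0.26983311,  0.01269973, -0.96282335]))
[280.60040884 165.75354679] [279.13871708 183.53544306] [279.1959001  244.01441311]
```

View pics/w1.png

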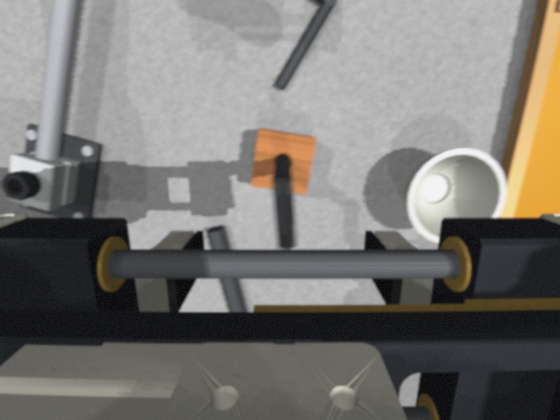

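```bash
cat >> h.py <<'E'
def mask(im,box,th):
    x0,y0,x1,y1=box;k=np.zeros(im.shape[:2],np.uint8);k[y0:y1,x0:x1]=im[y0:y1,x0:x1].max(2)<th;return k
E
python3 - <<'E'
from h import *
im=cv2.imread("pics/w1.png");c=r.camera_info("wrist")
k=mask(im,(262,150,305,250),75)
L=[]
for y in range(152,250,4):
    xs=np.flatnonzero(k[y]);
    if len(xs): L.append((y,xs.min(),xs.max(),len(xs)))
print(L)
p=np.array([((a+b)/2,y) for y,a,b,n in L if 192<=y<=240])
P=np.array([onz(c,u,v,.166) for u,v in p]);f=np.polyfit(P[:,0],P[:,1],1);print(f,np.degrees(np.arctan(f[0])),P[0],P[-1])
for x in(.58,.525):print(x,np.polyval(f,x))
print("ends",onz(c,288,247,.166),onz(c,283,155,.17))
E
```

```text
[(156, np.int64(278), np.int64(286), 9), (160, np.int64(276), np.int64(288), 13), (164, np.int64(276), np.int64(289), 14), (168, np.int64(276), np.int64(288), 13), (172, np.int64(275), np.int64(288), 14), (176, np.int64(275), np.int64(289), 15), (180, np.int64(275), np.int64(288), 14), (184, np.int64(277), np.int64(288), 12), (188, np.int64(276), np.int64(288), 13), (192, np.int64(277), np.int64(288), 12), (196, np.int64(277), np.int64(289), 13), (200, np.int64(277), np.int64(290), 14), (204, np.int64(277), np.int64(290), 14), (208, np.int64(278), np.int64(290), 13), (212, np.int64(278), np.int64(291), 14), (216, np.int64(279), np.int64(291), 13), (220, np.int64(279), np.int64(291), 13), (224, np.int64(279), np.int64(291), 13), (228, np.int64(279), np.int64(291), 13), (232, np.int64(280), np.int64(291), 12), (236, np.int64(280), np.int64(291), 12), (240, np.int64(280), np.int64(291), 12), (244, np.int64(281), np.int64(291), 11), (248, np.int64(287), np.int64(287), 1)]
[ 0.05958033 -0.26534229] 3.4096705387228385 [ 0.57427319 -0.23075763  0.166     ] [ 0.53052355 -0.23336428  0.166     ]
0.58 -0.2307857031372422
0.525 -0.23406262113615925
ends [ 0.52383315 -0.23561124  0.166     ] [ 0.60612766 -0.23122512  0.17      ]
```

>>> jog_arm:
  deltas:
    - [[1, 1.6, -0.3, 0, 0.058], [1, 0, 0, -3, 0], [1, 0, 0, -3, 0], [1, 0, 0, -3, 0], [1, 0, 0, -2.5, 0], [1, 0, 0, -2, 0], [1, 0, 0, -1.4, 0], [1, 0, 0, 0, 0]]

```text
time_s: 3.15
tcp_pos: [0.5783, -0.2277, 0.1355]
eef_rot: [-180.0, 0.1, 3.4]
contact_force: [0.4, 0.2, 0.2]
gripper_width: 0.0879
gripper_force: 0.0
```

>>> jog_arm:
  deltas:
    - [[-0.4, 0, 0, 0, 0], [-0.7, 0, 0, 0, 0], [-0.7, 0, 0, 0, 0], [-0.7, 0, 0, 0, 0], [-0.7, 0, 0, 0, 0], [-0.7, 0, 0, 0, 0], [-0.7, 0, 0, 0, 0], [-0.7, 0, 0, 0, 0]]
  force: 20

```text
time_s: 4.15
tcp_pos: [0.5791, -0.2271, 0.1365]
eef_rot: [-179.9, -0.0, 3.4]
contact_force: [0.3, 5.5, 1.9]
gripper_width: 0.0175
gripper_force: 19.8
```

>>> jog_arm:
  deltas:
    - [[-0.7, 0, 0, 0.95, 0], [-0.7, 0, 0, 0.95, 0], [-0.7, 0, 0, 0.95, 0], [-0.7, 0, 0, 0, 0], [-0.7, 0, 0, 0, 0]]
  force: 20

```text
time_s: 4.78
tcp_pos: [0.5787, -0.2274, 0.1658]
eef_rot: [-180.0, 0.0, 3.4]
contact_force: [-0.7, 5.4, -1.0]
gripper_width: 0.0173
gripper_force: 20.0
```

>>> jog_arm:
  deltas:
    - [[-0.7, -1.4, -0.08, -0.1, 0], [-0.7, -1.54, -0.09, -0.23, 0], [-0.7, -1.34, -0.08, -0.5, 0], [-0.7, -1.34, -0.08, -0.65, 0], [-0.7, 0, 0, 0, 0]]

```text
time_s: 5.4
tcp_pos: [0.5223, -0.2314, 0.1509]
eef_rot: [180.0, -0.0, 3.4]
contact_force: [-0.2, 2.9, -1.1]
gripper_width: 0.018
gripper_force: 19.8
```

```bash
python3 - <<'E'
from h import *
s=r.get_state();print(s["tcp_pos"],s["eef_rot"],s["contact_force"],s["moment"])
a=r.capture("scene")[130:340,120:400];b=r.capture("wrist")
cv2.imwrite("pics/p2.png",np.hstack([cv2.resize(a,(400,300)),cv2.resize(b,(400,300))]))
E
```

```text
[ 0.52229138 -0.23143511  0.15092697] [ 1.79970952e+02 -2.86006451e-02  3.39577183e+00] [-0.18792343  2.92222079 -1.06894645] [ 1.3302594  -0.12651559  0.19076602]
```

View pics/p2.png

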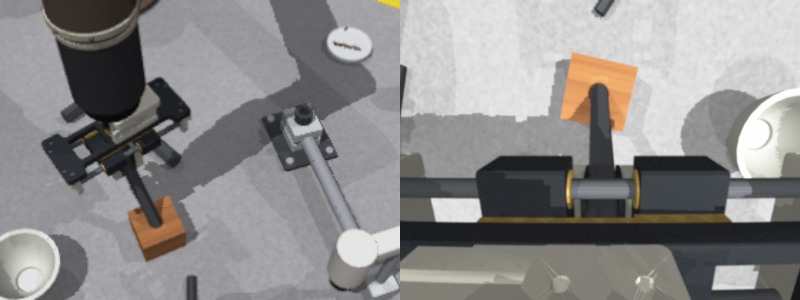

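>>> jog_arm:
  deltas:
    - [[-0.7, -1.11, 0, -0.85, 0], [-0.7, -1.11, 0, -0.9, 0], [-0.7, -0.82, 0, -1.05, 0], [-0.7, -0.82, 0, -1.15, 0], [-0.7, -0.49, 0, -1.24, 0], [-0.7, -0.49, 0, -1.24, 0], [-0.7, -0.15, 0, -1.2, 0], [-0.7, -0.15, 0, -1.2, 0]]

```text
time_s: 6.5
tcp_pos: [0.468, -0.2311, 0.0599]
eef_rot: [-179.9, 0.3, 3.3]
contact_force: [-5.1, 0.3, -0.4]
gripper_width: 0.0167
gripper_force: 20.0
```

>>> jog_arm:
  deltas:
    - [[-0.7, 0, 0, 0, 0], [-0.7, 0, 0, 0, 0]]
  force: 60

```text
time_s: 6.75
tcp_pos: [0.4685, -0.2311, 0.0607]
eef_rot: [-179.9, 0.3, 3.3]
contact_force: [-7.2, 0.3, -1.6]
gripper_width: 0.0163
gripper_force: 60.0
```

```bash
python3 - <<'E'
from h import *
s=r.get_state();print(s["tcp_pos"],s["eef_rot"],s["contact_force"],s["moment"])
a=r.capture("scene")[90:300,100:380];b=r.capture("wrist")
cv2.imwrite("pics/p3.png",np.hstack([cv2.resize(a,(400,300)),cv2.resize(b,(400,300))]))
E
```

```text
[ 0.46853849 -0.2311092   0.06068175] [-179.94615786    0.30080983    3.34105126] [-7.24362401  0.31528602 -1.58710471] [-0.0401872   2.24642792  0.06519799]
```

View pics/p3.png

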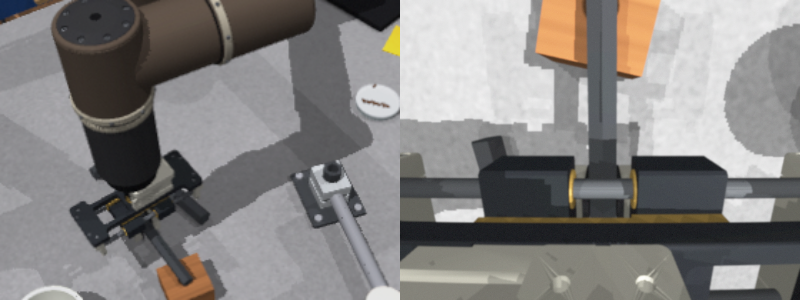

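>>> jog_arm:
  deltas:
    - [[-0.7, -0.5, 0, 1, 0], [-0.7, 0, 0, 4, 0], [-0.7, 0, 0, 4, 0], [-0.7, 0, 0, 3, 0], [-0.7, 0, 0, 1, 0], [-0.7, 0, 0, 0, 0], [-0.7, 0, 0, 0, 0]]

```text
time_s: 7.72
tcp_pos: [0.4655, -0.2309, 0.1905]
eef_rot: [-180.0, 0.1, 3.4]
contact_force: [0.6, 0.3, -4.6]
gripper_width: 0.0162
gripper_force: 60.0
```

>>> jog_arm:
  deltas:
    - [[-0.7, 0, 4, 0, 0], [-0.7, 0, 5, 0, 0], [-0.7, 0, 5, 0, 0], [-0.7, 0, 5, 0, 0], [-0.7, 0, 4, 0, 0], [-0.7, 0, 2, 0, 0], [-0.7, 0, 0, 0, 0], [-0.7, 0, 0, 0, 0]]

```text
time_s: 8.72
tcp_pos: [0.4659, 0.0185, 0.1911]
eef_rot: [180.0, 0.1, 3.4]
contact_force: [0.6, -0.3, -5.0]
gripper_width: 0.0166
gripper_force: 60.0
```

```bash
python3 - <<'E'
from h import *
s=r.get_state();print(s["tcp_pos"],s["eef_rot"],s["contact_force"],s["moment"])
t=s["tcp_pos"]
cw=r.camera_info("wrist");b=r.capture("wrist");a=r.capture("top");sc=r.capture("scene")
cv2.imwrite("pics/w4.png",b);cv2.imwrite("pics/t4.png",a);cv2.imwrite("pics/s4.png",sc)
for n,ci in(("wrist",cw),("top",r.camera_info("top")),("scene",r.camera_info("scene"))):
    print(n,"ltip",proj(ci,t+[.122,.007,0]),"screw",proj(ci,[.559,.086,.082]))
f=lambda im,ci,p,h:cv2.resize(im[max(0,int(proj(ci,p)[1])-h*3//4):,max(0,int(proj(ci,p)[0])-h):][:h*3//2,:2*h],(400,300),interpolation=cv2.INTER_CUBIC)
P=t+[.1,.007,0];S=[.559,.086,.082]
ct,cs=r.camera_info("top"),r.camera_info("scene")
cv2.imwrite("pics/p4.png",np.vstack([np.hstack([f(a,ct,P,60),f(sc,cs,P,60)]),np.hstack([cv2.resize(b,(400,300)),f(b,cw,S,30)])]))
E
```

```text
[0.46586936 0.01847597 0.19110202] [1.79962476e+02 9.87405009e-02 3.40106833e+00] [ 0.57758033 -0.32446092 -4.99121164] [-0.0757866   0.11673877  0.05131132]
wrist ltip [282.87082222 -18.26047268] screw [201.76336733  83.24548185]
top ltip [258.39527915 185.81793695] screw [235.28975787 204.34500434]
scene ltip [324.37872603 198.20414751] screw [331.50539542 207.62324259]
```

View pics/p4.png

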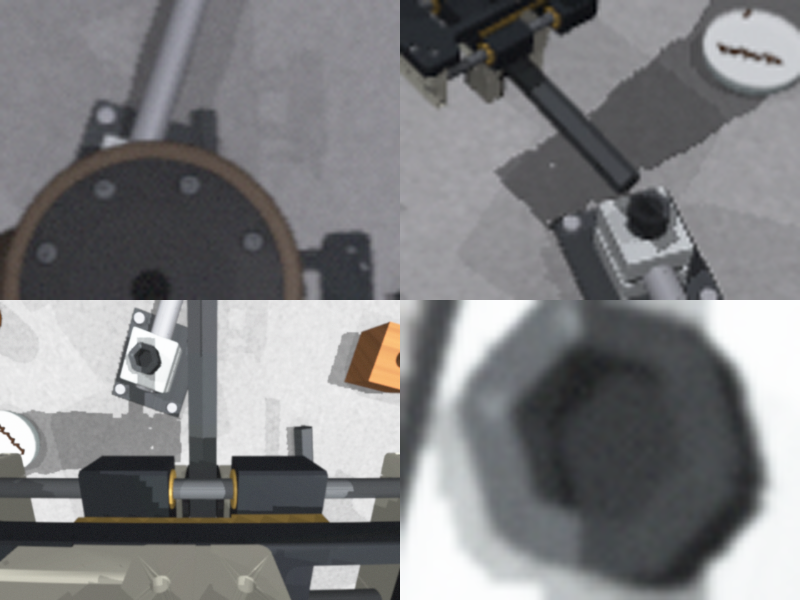

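>>> jog_arm:
  deltas:
    - [[-0.7, 1.35, 2, -1.5, 0], [-0.7, 1.35, 1.9, -1.5, 0], [-0.7, 0, 0, 0, 0], [-0.7, 0, 0, 0, 0]]

```text
time_s: 9.38
tcp_pos: [0.4931, 0.0572, 0.1619]
eef_rot: [180.0, 0.0, 3.4]
contact_force: [0.1, -0.2, -4.8]
gripper_width: 0.0162
gripper_force: 60.0
```

```bash
python3 - <<'E'
from h import *
s=r.get_state();print(s["tcp_pos"],s["eef_rot"],s["contact_force"])
cw=r.camera_info("wrist");b=r.capture("wrist").astype(np.float32)
for _ in range(5): b+=r.capture("wrist")
b/=6;cv2.imwrite("pics/w5.png",b)
S=np.array([.559,.086])
# rectify plane z=.082, 0.1mm/px, image right = -y, up=+x ; 40mm window
n=400;g=(np.arange(n)-n/2)*1e-4
mx=np.zeros((n,n),np.float32);my=mx.copy()
for i in range(n):
    for j in range(n):
        mx[i,j],my[i,j]=proj(cw,[S[0]-g[i],S[1]-g[j],.082])
o=cv2.remap(b,mx,my,cv2.INTER_CUBIC).mean(2)
np.save("rect.npy",o)
o2=np.clip((o-20)*255/(110-20),0,255).astype(np.uint8)
a=cv2.applyColorMap(o2,cv2.COLORMAP_TURBO)
for k in range(0,n,50):cv2.line(a,(k,0),(k,n),(255,255,255),1);cv2.line(a,(0,k),(n,k),(255,255,255),1)
w=cv2.resize(b.astype(np.uint8)[:300],(400,214));w=cv2.copyMakeBorder(w,0,186,0,0,0)
cv2.imwrite("pics/p5.png",np.hstack([a,w]))
E
```

```text
[0.49313238 0.05723284 0.16187181] [1.79978368e+02 3.78715325e-02 3.36006214e+00] [ 0.0889328  -0.17556292 -4.84337182][ WARN:0@7.052] global loadsave.cpp:1063 imwrite_ Unsupported depth image for selected encoder is fallbacked to CV_8U.
```

View pics/p5.png

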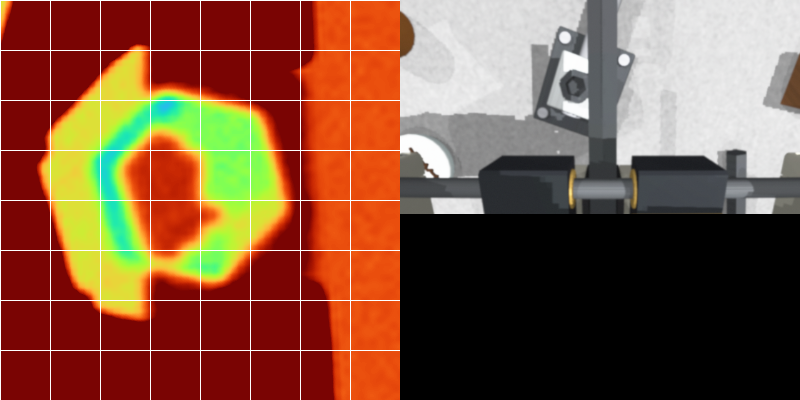

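```bash
python3 - <<'E'
from h import *
t=np.array([.46587,.01848,.1911]);cs=r.camera_info("scene")
p=proj(cs,t+[.1,.007,0]);o=np.array([int(p[0])-60,int(p[1])-45])
yaw=np.radians(3.4);nv=np.array([-np.sin(yaw),np.cos(yaw),0])
im=cv2.imread("pics/s4.png");k=mask(im,(o[0]+30,o[1]+15,o[0]+73,o[1]+60),75)
cs_,_=cv2.findContours(k,cv2.RETR_EXTERNAL,cv2.CHAIN_APPROX_NONE);q=max(cs_,key=cv2.contourArea);R=cv2.minAreaRect(q);print(o,R,cv2.boxPoints(R))
for uv in [o+np.array([227,182])/3.333, o+np.array([222,178])/3.333, o+np.array([120,75])/3.333]:
    c,d=ray(cs,*uv);P=c+d*((t-c)@nv)/(d@nv);print(uv,(P-t).round(4))
for a in(-10,0,10): print(a,proj(cs,t+.122*np.array([np.cos(np.radians(a)),.059,np.sin(np.radians(a))])))
E
```

```text
[258 146] ((306.0997619628906, 182.85455322265625), (56.721595764160156, 15.356752395629883), 48.46822738647461) [[281.5476  166.71503]
 [293.04352 156.53296]
 [330.65192 198.99408]
 [319.156   209.17615]]
[326.10681068 200.60546055] [ 0.1277  0.0076 -0.0027]
[324.60666067 199.40534053] [ 0.123   0.0073 -0.0033]
[294.00360036 168.50225023] [0.0185 0.0011 0.0035]
-10 [322.86358146 203.64224303]
0 [324.45233462 198.16425061]
10 [325.00950329 191.3307413 ]
```

>>> jog_arm:
  deltas:
    - [[-0.7, 2.4, 1, 0, 0.1], [-0.7, 2.5, 1, 0, 0.1], [-0.7, 2.5, 1, 0, 0.057], [-0.7, 2.35, 0.95, 0, 0], [-0.7, 0, 0, -1, 0], [-0.7, 0, 0, -0.9, 0], [-0.7, 0, 0, 0, 0], [-0.7, 0, 0, 0, 0]]

```text
time_s: 10.68
tcp_pos: [0.5907, 0.0972, 0.1433]
eef_rot: [180.0, -0.0, 18.1]
contact_force: [0.1, -0.3, -4.9]
gripper_width: 0.0162
gripper_force: 60.0
```

```bash
python3 - <<'E'
from h import *
s=r.get_state();print(s["tcp_pos"],s["eef_rot"],s["contact_force"],s["moment"])
a=r.capture("scene");cv2.imwrite("pics/s6.png",a)
cs=r.camera_info("scene");p=proj(cs,[.5603,.0868,.082]).astype(int);print(p)
cv2.imwrite("pics/p6.png",cv2.resize(a[p[1]-40:p[1]+35,p[0]-50:p[0]+50],(800,600),interpolation=cv2.INTER_CUBIC))
E
```

```text
[0.59065466 0.09721484 0.14331346] [ 1.79994155e+02 -1.78606873e-02  1.81240843e+01] [ 0.08076392 -0.27342604 -4.94042364] [-0.13215672  0.05581256 -0.01991933]
[332 207]
```

View pics/p6.png

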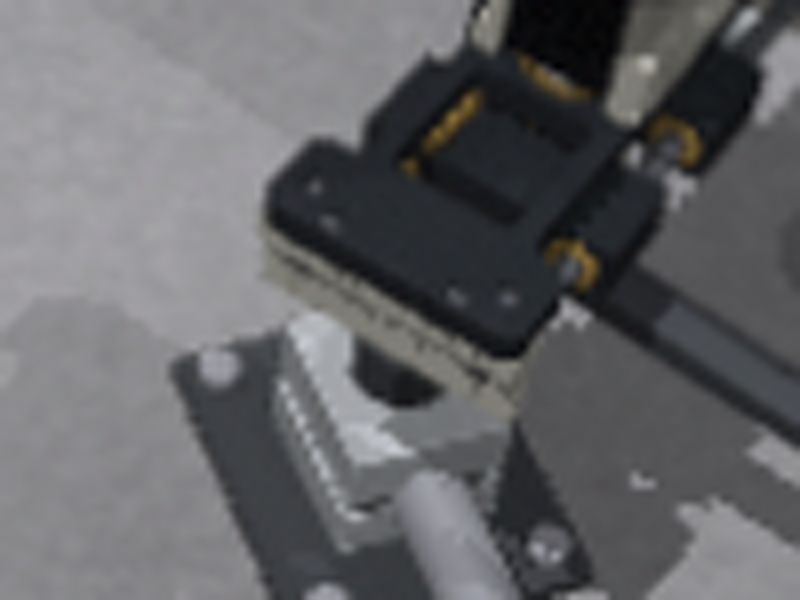

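>>> jog_arm:
  deltas:
    - [[-0.7, 0, 0, -0.3, 0], [-0.7, 0, 0, -0.2, 0], [-0.7, 0, 0, -0.15, 0], [-0.7, 0, 0, -0.1, 0], [-0.7, 0, 0, -0.1, 0], [-0.7, 0, 0, 0, 0]]

```text
time_s: 11.48
tcp_pos: [0.5908, 0.0974, 0.1344]
eef_rot: [180.0, 0.0, 18.1]
contact_force: [0.8, 0.6, -4.2]
gripper_width: 0.0162
gripper_force: 60.0
```

>>> jog_arm:
  deltas:
    - [[-0.7, 0, 0, -0.1, 0], [-0.7, 0, 0, -0.1, 0], [-0.7, 0, 0, 0, 0]]

```text
time_s: 11.85
tcp_pos: [0.5908, 0.0973, 0.1323]
eef_rot: [180.0, 0.0, 18.1]
contact_force: [-0.3, 0.5, -4.6]
gripper_width: 0.016
gripper_force: 60.0
```

>>> jog_arm:
  deltas:
    - [[-0.7, 0, 0, -0.1, 0], [-0.7, 0, 0, -0.1, 0], [-0.7, 0, 0, -0.1, 0], [-0.7, 0, 0, 0, 0]]

```text
time_s: 12.35
tcp_pos: [0.5908, 0.0973, 0.1294]
eef_rot: [180.0, 0.0, 18.1]
contact_force: [-0.1, -0.9, -4.2]
gripper_width: 0.0163
gripper_force: 60.0
```

>>> jog_arm:
  deltas:
    - [[-0.7, 0, 0, -0.1, 0], [-0.7, 0, 0, -0.1, 0], [-0.7, 0, 0, -0.1, 0], [-0.7, 0, 0, -0.1, 0], [-0.7, 0, 0, 0, 0]]

```text
time_s: 12.98
tcp_pos: [0.5911, 0.0974, 0.1258]
eef_rot: [180.0, -0.0, 18.1]
contact_force: [-0.4, -0.9, -1.7]
gripper_width: 0.0163
gripper_force: 60.0
```

>>> jog_arm:
  deltas:
    - [[-0.7, 0, 0, -0.1, 0], [-0.7, 0, 0, -0.1, 0], [-0.7, 0, 0, 0, 0]]

```text
time_s: 13.35
tcp_pos: [0.592, 0.0977, 0.1251]
eef_rot: [180.0, -0.2, 18.2]
contact_force: [-1.2, 0.4, 7.1]
gripper_width: 0.0165
gripper_force: 60.0
```

>>> jog_arm:
  deltas:
    - [[-0.7, 0, 0, 0.2, 0], [-0.7, 0.2, 0, 0, 0], [-0.7, 0, 0, 0, 0]]

```text
time_s: 13.72
tcp_pos: [0.5925, 0.0973, 0.1252]
eef_rot: [-180.0, 0.1, 18.1]
contact_force: [-3.0, 0.5, 1.1]
gripper_width: 0.0163
gripper_force: 60.0
```

>>> jog_arm:
  deltas:
    - [[-0.7, -0.2, 0, 0, 0], [-0.7, -0.2, 0, 0, 0], [-0.7, 0, 0, 0, 0]]

```text
time_s: 14.1
tcp_pos: [0.5894, 0.0976, 0.1258]
eef_rot: [180.0, -0.1, 18.1]
contact_force: [2.4, 0.3, 0.7]
gripper_width: 0.016
gripper_force: 60.0
```

```bash
python3 - <<'E'
from h import *
cs=r.camera_info("scene")
im6=cv2.imread("pics/s6.png")
g=im6.max(2)
t=np.array([.5907,.0972,.1433]);yaw=np.radians(18.1);e=np.array([np.cos(yaw),np.sin(yaw),0]);nv=np.array([-e[1],e[0],0])
for s in(.02,.06,.09,.122): print(s,proj(cs,t+s*e))
A=proj(cs,t+.0*e);B=proj(cs,t+.122*e);d=(B-A)/np.linalg.norm(B-A);n=np.array([-d[1],d[0]])
for s in np.arange(.03,.14,.01):
    p=proj(cs,t+s*e);L=[int(g[tuple(np.round(p+n*k).astype(int)[::-1])]) for k in range(-14,15)]
    print(round(s,3),L)
E
```

```text
0.02 [354.63674099 202.73465805]
0.06 [369.76900169 211.41665322]
0.09 [381.35932246 218.08203929]
0.122 [393.94562671 225.33583299]
0.03 [84, 85, 57, 56, 47, 71, 67, 85, 44, 40, 41, 44, 44, 44, 30, 29, 65, 65, 87, 86, 91, 90, 86, 87, 90, 90, 86, 87, 87]
0.04 [88, 86, 90, 89, 91, 90, 88, 86, 65, 42, 43, 43, 43, 44, 35, 30, 40, 79, 86, 86, 88, 87, 86, 87, 88, 88, 87, 85, 86]
0.05 [87, 88, 86, 87, 85, 87, 87, 87, 82, 62, 77, 83, 83, 83, 76, 47, 44, 77, 85, 86, 86, 87, 88, 84, 87, 87, 87, 85, 88]
0.06 [87, 86, 86, 86, 86, 88, 88, 87, 86, 64, 64, 81, 82, 83, 83, 55, 45, 59, 81, 86, 88, 88, 88, 88, 86, 87, 86, 87, 87]
0.07 [70, 82, 86, 87, 87, 87, 88, 87, 87, 74, 59, 78, 82, 83, 82, 73, 51, 43, 74, 86, 87, 88, 88, 86, 86, 85, 88, 89, 87]
0.08 [70, 76, 86, 87, 87, 87, 91, 89, 83, 64, 59, 64, 82, 82, 83, 65, 44, 44, 79, 87, 86, 88, 90, 89, 88, 88, 86, 87, 87]
0.09 [69, 84, 86, 85, 86, 88, 88, 86, 88, 78, 59, 59, 81, 83, 83, 79, 46, 45, 135, 135, 146, 146, 91, 85, 85, 88, 89, 88, 89]
0.1 [84, 87, 86, 87, 87, 143, 142, 149, 146, 139, 66, 67, 82, 82, 82, 83, 52, 43, 92, 147, 148, 148, 127, 90, 86, 87, 88, 87, 87]
0.11 [157, 158, 157, 157, 145, 151, 152, 153, 144, 154, 101, 62, 82, 83, 83, 83, 69, 45, 53, 116, 150, 147, 91, 91, 88, 89, 88, 86, 89]
0.12 [156, 157, 156, 155, 156, 161, 162, 157, 157, 158, 148, 84, 72, 82, 83, 83, 61, 61, 44, 58, 146, 145, 133, 86, 84, 84, 86, 88, 89]
0.13 [159, 159, 159, 161, 159, 159, 159, 161, 150, 146, 147, 148, 122, 145, 145, 146, 140, 145, 146, 144, 146, 148, 148, 140, 87, 87, 85, 85, 89]
0.14 [158, 158, 154, 157, 164, 163, 162, 162, 144, 146, 146, 147, 145, 148, 146, 148, 145, 144, 146, 151, 150, 149, 147, 147, 91, 90, 88, 87, 87]
```

```bash
python3 - <<'E'
from h import *
cs=r.camera_info("scene")
t=np.array([.5907,.0972,.1433]);yaw=np.radians(18.1);e=np.array([np.cos(yaw),np.sin(yaw),0]);nv=np.array([-e[1],e[0],0])
A=proj(cs,t);B=proj(cs,t+.122*e);d=(B-A)/np.linalg.norm(B-A);n=np.array([-d[1],d[0]])
for s in(0,.04,.12):
  p=proj(cs,t+s*e);print(s,[((proj(cs,t+s*e+v)-p)@n).round(2) for v in(np.array([0,0,.01]),.01*nv)])
for s,k in((.04,-1.7),(.06,-.9),(.08,-.6),(.1,.2),(.12,1.2)):
  u=proj(cs,t+s*e)+n*k;c,dd=ray(cs,*u);P=c+dd*((t-c)@nv)/(dd@nv);print(s,((P-t)@e).round(4),(P-t)[2].round(4))
E
```

```text
0 [np.float64(-2.7), np.float64(-3.42)]
0.04 [np.float64(-2.74), np.float64(-3.47)]
0.12 [np.float64(-2.81), np.float64(-3.56)]
0.04 0.0409 0.0062
0.06 0.0604 0.0033
0.08 0.0802 0.0022
0.1 0.0999 -0.0007
0.12 0.1197 -0.0043
```

>>> jog_arm:
  deltas:
    - [[-0.7, 0, 0, 3, 0], [-0.7, 0, 0, 3.5, 0], [-0.7, -3, 0.5, 0, -0.12], [-0.7, -3, 0.5, 0, -0.12], [-0.7, -3, 0.5, 0, -0.12], [-0.7, -3, 0.5, 0, -0.12], [-0.7, -3, 0.5, 0, -0.115], [-0.7, -1.9, 0.4, 0, 0]]

```text
time_s: 15.1
tcp_pos: [0.4175, 0.1258, 0.1895]
eef_rot: [179.9, 0.1, -16.1]
contact_force: [0.2, 0.6, -4.9]
gripper_width: 0.0163
gripper_force: 60.0
```

>>> jog_arm:
  deltas:
    - [[-0.7, 0, 0, -3, 0], [-0.7, 0, 0, -3, 0], [-0.7, 0, 0, -2.5, 0], [-0.7, 0, 0, -1.4, 0], [-0.7, 0, 0, 0, 0], [-0.7, 0, 0, 0, 0]]

```text
time_s: 15.85
tcp_pos: [0.4198, 0.1264, 0.0918]
eef_rot: [180.0, 0.0, -16.0]
contact_force: [-0.1, -0.5, -4.2]
gripper_width: 0.0161
gripper_force: 60.0
```

```bash
python3 - <<'E'
from h import *
s=r.get_state();t=s["tcp_pos"];print(t,s["eef_rot"],s["contact_force"],s["moment"])
a=r.capture("scene");cv2.imwrite("pics/s7.png",a)
cs=r.camera_info("scene");p=proj(cs,t+[.08,-.02,0]).astype(int)
b=r.capture("wrist")
cv2.imwrite("pics/p7.png",np.hstack([cv2.resize(a[p[1]-50:p[1]+55,p[0]-70:p[0]+70],(400,300),interpolation=cv2.INTER_CUBIC),cv2.resize(b,(400,300))]))
E
```

```text
[0.41984709 0.12637961 0.09175116] [ 1.79997721e+02  2.95582693e-03 -1.59777792e+01] [-0.07295861 -0.47398095 -4.24044283] [0.02700534 0.07128846 0.00017089]
```

View pics/p7.png

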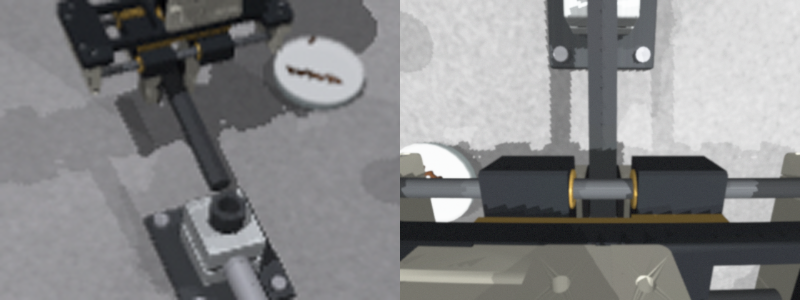

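>>> jog_arm:
  deltas:
    - [[-0.7, 0, 0, -0.4, 0], [-0.7, 0, 0, -0.4, 0], [-0.7, 0, 0, -0.3, 0], [-0.7, 0, 0, 0, 0]]
  force: 15

```text
time_s: 16.45
tcp_pos: [0.4196, 0.1262, 0.0801]
eef_rot: [180.0, 0.0, -16.0]
contact_force: [0.3, 0.6, -3.7]
gripper_width: 0.0172
gripper_force: 15.0
```

>>> jog_arm:
  deltas:
    - [[-0.7, 0, 0, -0.2, 0], [-0.7, 0, 0, -0.2, 0], [-0.7, 0, 0, 0, 0]]

```text
time_s: 16.82
tcp_pos: [0.4198, 0.1263, 0.0763]
eef_rot: [180.0, 0.0, -16.0]
contact_force: [0.4, 0.2, -5.0]
gripper_width: 0.0167
gripper_force: 15.0
```

>>> jog_arm:
  deltas:
    - [[-0.7, 0, 0, -0.2, 0], [-0.7, 0, 0, -0.2, 0], [-0.7, 0, 0, 0, 0]]

```text
time_s: 17.2
tcp_pos: [0.4199, 0.1264, 0.0725]
eef_rot: [-180.0, -0.0, -16.0]
contact_force: [-0.4, 1.0, -2.5]
gripper_width: 0.0169
gripper_force: 15.0
```

>>> jog_arm:
  deltas:
    - [[-0.7, 0, 0, -0.2, 0], [-0.7, 0, 0, -0.2, 0], [-0.7, 0, 0, 0, 0]]

```text
time_s: 17.58
tcp_pos: [0.4198, 0.1264, 0.0683]
eef_rot: [180.0, 0.0, -16.0]
contact_force: [-1.0, 0.4, -3.2]
gripper_width: 0.0164
gripper_force: 15.0
```

>>> jog_arm:
  deltas:
    - [[-0.7, 0, 0, -0.25, 0], [-0.7, 0, 0, -0.25, 0], [-0.7, 0, 0, -0.25, 0], [-0.7, 0, 0, 0, 0]]

```text
time_s: 18.08
tcp_pos: [0.4198, 0.1263, 0.0607]
eef_rot: [180.0, 0.0, -16.0]
contact_force: [-1.4, 0.9, -2.1]
gripper_width: 0.0169
gripper_force: 15.0
```

>>> jog_arm:
  deltas:
    - [[-0.7, 0, 0, 0, 0], [-0.7, 0, 0, 0, 0], [-0.7, 0, 0, 3, 0], [-0.7, 0, 0, 4, 0], [-0.7, 0, 0, 4, 0], [-0.7, 0, 0, 0, 0], [-0.7, 0, 0, 0, 0]]
  force: 60

```text
time_s: 18.95
tcp_pos: [0.4191, 0.1259, 0.1701]
eef_rot: [180.0, 0.1, -16.0]
contact_force: [-0.5, -0.2, -5.5]
gripper_width: 0.0163
gripper_force: 60.0
```

```bash
python3 - <<'E'
from h import *
s=r.get_state();t=s["tcp_pos"];print(t,s["eef_rot"],s["contact_force"],s["moment"])
a=r.capture("scene");cv2.imwrite("pics/s8.png",a);g=a.max(2)
cs=r.camera_info("scene")
yaw=np.radians(s["eef_rot"][2]);e=np.array([np.cos(yaw),np.sin(yaw),0])
A=proj(cs,t);B=proj(cs,t+.122*e);d=(B-A)/np.linalg.norm(B-A);n=np.array([-d[1],d[0]])
p=proj(cs,t+.06*e);print("px per cm z, lateral",(proj(cs,t+.06*e+[0,0,.01])-p)@n,(proj(cs,t+.06*e+.01*np.array([-e[1],e[0],0]))-p)@n)
for q in np.arange(.03,.14,.01):
    p=proj(cs,t+q*e);print(round(q,3),[int(g[tuple(np.round(p+n*k).astype(int)[::-1])]) for k in range(-12,13)])
E
```

```text
[0.41907694 0.12594736 0.17014731] [ 1.79974724e+02  6.04301694e-02 -1.60083770e+01] [-0.45552359 -0.15332737 -5.54460893] [-0.0014155   0.17651207 -0.02795774]
px per cm z, lateral -1.7979824514381513 -3.8020891356366064
0.03 [153, 151, 149, 150, 146, 91, 97, 60, 55, 64, 67, 66, 56, 43, 61, 133, 142, 138, 138, 137, 141, 141, 141, 140, 143]
0.04 [154, 152, 149, 150, 148, 148, 77, 55, 61, 66, 67, 67, 64, 42, 88, 143, 140, 141, 141, 141, 139, 138, 137, 141, 139]
0.05 [148, 149, 150, 150, 151, 151, 147, 55, 56, 66, 65, 66, 56, 46, 47, 127, 138, 137, 139, 137, 139, 104, 105, 82, 86]
0.06 [152, 152, 150, 149, 151, 148, 109, 56, 59, 65, 66, 67, 67, 41, 73, 107, 112, 128, 139, 105, 100, 82, 81, 82, 83]
0.07 [150, 148, 148, 150, 150, 114, 79, 57, 61, 66, 68, 65, 65, 44, 44, 80, 81, 120, 83, 83, 83, 84, 84, 83, 82]
0.08 [92, 92, 95, 94, 94, 92, 65, 59, 59, 68, 67, 67, 64, 41, 59, 78, 80, 84, 85, 102, 84, 84, 84, 84, 82]
0.09 [94, 91, 91, 91, 89, 90, 81, 60, 60, 68, 68, 67, 67, 42, 46, 78, 83, 83, 85, 84, 83, 81, 83, 83, 82]
0.1 [93, 94, 96, 93, 93, 89, 78, 57, 59, 67, 68, 71, 60, 53, 42, 65, 83, 83, 80, 81, 84, 84, 83, 82, 85]
0.11 [94, 91, 89, 92, 92, 93, 62, 57, 58, 70, 74, 73, 69, 41, 60, 82, 82, 82, 82, 83, 83, 83, 82, 83, 84]
0.12 [93, 135, 135, 115, 93, 92, 80, 46, 46, 38, 38, 40, 46, 36, 44, 83, 80, 129, 129, 139, 142, 141, 142, 140, 142]
0.13 [136, 135, 134, 148, 148, 149, 138, 93, 60, 81, 59, 54, 54, 77, 89, 142, 144, 143, 140, 140, 140, 134, 137, 139, 141]
0.14 [150, 148, 149, 151, 153, 154, 153, 148, 93, 92, 93, 92, 91, 100, 138, 145, 139, 138, 135, 141, 138, 137, 139, 140, 139]
```

```bash
python3 - <<'E'
from h import *
s=r.get_state();t=s["tcp_pos"];a=cv2.imread("pics/s8.png");cs=r.camera_info("scene")
yaw=np.radians(-16);e=np.array([np.cos(yaw),np.sin(yaw),0]);nv=np.array([-e[1],e[0],0])
p=proj(cs,t+.125*e).astype(int);g=a.max(2)
m=np.zeros(g.shape,np.uint8);m[p[1]-9:p[1]+9,p[0]-9:p[0]+9]=g[p[1]-9:p[1]+9,p[0]-9:p[0]+9]<50
n,l,st,ce=cv2.connectedComponentsWithStats(m);print(p,st,ce)
for row in g[p[1]-9:p[1]+9,p[0]-9:p[0]+10]: print(*row)
i=1+st[1:,4].argmax();P=onz(cs,*ce[i],t[2]+.008);print((P-t)@e,(P-t)@nv)
# key lateral in the wrist image : columns of the arm
b=r.capture("wrist");cv2.imwrite("pics/w8.png",b);cw=r.camera_info("wrist")
for v in(20,80,140): 
  print(v,[int(x) for x in b[v,225:335:3].max(1)])
  print(proj(cw,t+[0,0,.008]+.06*e),proj(cw,t+[0,0,.008]+.1*e))
E
```

```text
[332 177] [[     0      0    560    420 235163]
 [   325    168     13     12     37]] [[279.49176103 209.5054324 ]
 [331.86486486 174.97297297]]
81 78 46 42 69 68 67 67 64 59 57 63 88 92 92 91 89 91 93
83 82 59 41 58 70 70 68 67 60 59 57 76 91 92 92 91 91 94
83 81 78 59 45 60 71 72 68 65 58 59 62 93 92 92 93 92 93
83 85 84 65 42 53 71 73 71 71 62 58 57 80 91 93 93 135 135
83 83 83 77 56 46 58 71 73 74 70 64 58 63 89 92 93 115 116
80 82 81 83 62 42 44 69 73 74 72 66 62 58 80 92 92 92 93
82 83 82 81 79 60 41 58 71 72 73 59 46 46 58 92 92 132 133
85 83 81 82 82 76 44 35 69 61 50 38 38 35 41 91 93 144 148
83 83 82 83 82 82 58 38 49 46 40 37 36 40 46 91 138 149 150
83 82 83 84 81 81 76 44 36 40 39 46 39 36 60 93 150 152 151
122 128 130 130 91 80 83 60 40 36 41 41 59 81 87 94 151 153 152
136 140 140 138 129 127 129 126 105 70 48 54 85 92 93 94 113 149 154
140 139 142 139 137 135 139 143 137 89 77 84 93 92 92 94 94 148 153
142 141 142 139 138 138 142 144 142 131 90 92 93 93 93 92 93 114 151
144 145 145 141 139 140 143 142 139 139 128 96 91 92 93 92 92 93 113
142 142 142 140 140 140 140 139
[... 207 characters left out ...]
63069618573
20 [89, 66, 73, 68, 68, 69, 94, 186, 183, 193, 194, 186, 148, 89, 85, 88, 90, 90, 90, 91, 97, 100, 97, 98, 95, 101, 98, 195, 251, 251, 249, 150, 103, 101, 102, 101, 98]
[283.34056165 140.70078638] [283.25223836  36.64922723]
80 [129, 98, 108, 158, 218, 219, 161, 108, 107, 94, 80, 74, 86, 91, 91, 90, 90, 88, 91, 91, 98, 98, 101, 101, 98, 97, 96, 101, 97, 102, 107, 118, 177, 206, 156, 115, 113]
[283.34056165 140.70078638] [283.25223836  36.64922723]
140 [206, 208, 202, 201, 203, 209, 207, 205, 204, 199, 202, 203, 197, 107, 90, 92, 88, 88, 90, 91, 94, 100, 101, 99, 98, 100, 102, 194, 206, 210, 213, 206, 201, 202, 210, 206, 214]
[283.34056165 140.70078638] [283.25223836  36.64922723]
```

>>> jog_arm:
  deltas:
    - [[-0.7, 2.5, -0.4, 0, 0.1], [-0.7, 3, -0.5, 0, 0.12], [-0.7, 3, -0.5, 0, 0.12], [-0.7, 3, -0.5, 0, 0.12], [-0.7, 3, -0.6, 0, 0.12], [-0.7, 2.3, -0.5, 0, 0.015], [-0.7, 0, 0, -1.5, 0], [-0.7, 0, 0, -1.5, 0]]

```text
time_s: 20.05
tcp_pos: [0.5866, 0.0959, 0.1384]
eef_rot: [180.0, 0.2, 18.1]
contact_force: [-0.4, 0.2, -5.0]
gripper_width: 0.0163
gripper_force: 60.0
```

>>> jog_arm:
  deltas:
    - [[-0.7, 0, 0, -0.5, 0], [-0.7, 0, 0, -0.2, 0], [-0.7, 0, 0, 0, 0], [-0.7, 0, 0, 0, 0]]

```text
time_s: 20.55
tcp_pos: [0.5881, 0.0966, 0.1346]
eef_rot: [-180.0, -0.1, 18.1]
contact_force: [0.4, -0.8, -5.0]
gripper_width: 0.0164
gripper_force: 60.0
```

>>> jog_arm:
  deltas:
    - [[-0.7, 0, -0.05, -0.3, 0], [-0.7, 0, 0, -0.15, 0], [-0.7, 0, 0, -0.15, 0], [-0.7, 0, 0, -0.1, 0], [-0.7, 0, 0, 0, 0]]

```text
time_s: 21.18
tcp_pos: [0.5882, 0.0959, 0.1276]
eef_rot: [180.0, -0.1, 18.1]
contact_force: [-0.9, -0.0, 0.2]
gripper_width: 0.0161
gripper_force: 60.0
```

>>> jog_arm:
  deltas:
    - [[-0.7, 0, 0, -0.1, 0], [-0.7, 0, 0, -0.1, 0], [-0.7, 0, 0, 0, 0]]

```text
time_s: 21.55
tcp_pos: [0.5892, 0.0962, 0.127]
eef_rot: [180.0, -0.2, 18.2]
contact_force: [-1.8, 0.9, 10.7]
gripper_width: 0.016
gripper_force: 60.0
```

```bash
python3 - <<'E'
from h import *
s=r.get_state();print(s["tcp_pos"],s["contact_force"],s["moment"])
yaw=np.radians(18.1);e=np.array([np.cos(yaw),np.sin(yaw)]);n=np.array([-e[1],e[0]])
M=s["moment"][:2]-np.array([-.1,.08]);F=s["contact_force"]+[0,0,4.9]
# M = r x F: Mx=ry Fz - rz Fy; My = rz Fx - rx Fz, rz ~ -.046
ry=(M[0]-.046*F[1])/F[2];rx=-(M[1]+.046*F[0])/F[2];v=np.array([rx,ry]);print(v,v@e,v@n)
E
```

```text
[0.58922471 0.0962292  0.12701149] [-1.75944275  0.85013823 10.68287213] [-0.14662854  1.02739232 -0.02863564]
[-0.05560323 -0.00550187] -0.054561041052112694 0.012045000043652419
```

>>> jog_arm:
  deltas:
    - [[-0.7, 0, 0, 0.05, 0], [-0.7, -0.08, 0, 0, 0], [-0.7, 0, 0.08, 0, 0], [-0.7, 0, 0, 0, 0]]

```text
time_s: 22.05
tcp_pos: [0.5886, 0.0965, 0.1273]
eef_rot: [179.9, -0.2, 18.2]
contact_force: [0.9, -2.3, 7.1]
gripper_width: 0.0161
gripper_force: 60.0
```

>>> jog_arm:
  deltas:
    - [[-0.7, 0.08, 0, 0, 0], [-0.7, 0.08, 0, 0, 0], [-0.7, 0, 0, 0, 0]]

```text
time_s: 22.42
tcp_pos: [0.5893, 0.0964, 0.127]
eef_rot: [180.0, -0.1, 18.1]
contact_force: [-2.3, -0.5, 9.2]
gripper_width: 0.0161
gripper_force: 60.0
```

>>> jog_arm:
  deltas:
    - [[-0.7, 0, -0.08, 0, 0], [-0.7, 0, -0.08, 0, 0], [-0.7, 0, 0, 0, 0]]

```text
time_s: 22.8
tcp_pos: [0.5894, 0.0958, 0.127]
eef_rot: [-180.0, -0.1, 18.1]
contact_force: [-2.6, 2.7, 8.9]
gripper_width: 0.0165
gripper_force: 60.0
```

>>> jog_arm:
  deltas:
    - [[-0.7, -0.08, 0, 0, 0], [-0.7, -0.08, 0, 0, 0], [-0.7, -0.08, 0, 0, 0], [-0.7, 0, 0, 0, 0]]

```text
time_s: 23.3
tcp_pos: [0.5883, 0.0959, 0.1274]
eef_rot: [180.0, -0.3, 18.2]
contact_force: [1.8, 1.5, 7.4]
gripper_width: 0.0167
gripper_force: 60.0
```

```bash
python3 - <<'E'
from h import *
from scipy.optimize import least_squares
a=np.linspace(0,2*np.pi,90)
def ext(ci,x,y):
    P=np.array([proj(ci,[x+.015*np.cos(t),y+.015*np.sin(t),.082]) for t in a]);return P[:,0].min(),P[:,0].max(),P[:,1].min()
for f,n,box in(("scene0","scene",(318,198,348,226)),("s4","scene",(318,198,348,226)),("top0","top",(222,192,250,218))):
    im=cv2.imread(f"pics/{f}.png");ci=r.camera_info(n)
    big=cv2.resize(im,None,fx=4,fy=4,interpolation=cv2.INTER_CUBIC)
    k=mask(big,[4*v for v in box],95)
    nn,l,st,ce=cv2.connectedComponentsWithStats(k)
    i=l[int(4*(208 if n=="scene" else 205)),int(4*(332.8 if n=="scene" else 235.5))]
    x,y,w,h,A=st[i];m=np.array([x,x+w,y])/4-.375;print(f,m,(y+h)/4,A/16)
    q=least_squares(lambda p:np.array(ext(ci,*p))-m,[.56,.087],diff_step=1e-4);print(q.x.round(4),q.fun.round(2))
E
```

```text
scene0 [325.625 339.375 202.625] 218.0 160.0625
[0.56   0.0883] [ 0.76 -0.76  0.02]
s4 [317.625 339.375 197.625] 218.25 244.5625
[0.5424 0.0898] [ 4.8  -4.82  0.11]
top0 [228.375 242.125 198.375] 212.25 138.25
[0.5585 0.0861] [ 0.64 -0.64  0.  ]
```

>>> jog_arm:
  deltas:
    - [[-0.7, 0, 0, 0.35, 0], [-0.7, 0, 0, 0, 0], [-0.7, 0, 0, 0, 0]]

```text
time_s: 23.68
tcp_pos: [0.5857, 0.0948, 0.1283]
eef_rot: [-180.0, 0.1, 18.1]
contact_force: [1.0, -0.7, -5.1]
gripper_width: 0.0161
gripper_force: 60.0
```

>>> jog_arm:
  deltas:
    - [[-0.7, 0, 0.08, 0, 0], [-0.7, 0, 0, -0.1, 0], [-0.7, 0, 0, -0.1, 0], [-0.7, 0, 0, 0, 0]]

```text
time_s: 24.18
tcp_pos: [0.5866, 0.096, 0.1275]
eef_rot: [180.0, -0.0, 18.1]
contact_force: [-0.6, 0.9, 1.1]
gripper_width: 0.0166
gripper_force: 60.0
```

>>> jog_arm:
  deltas:
    - [[-0.7, 0, 0, -0.1, 0], [-0.7, 0, 0, 0, 0]]

```text
time_s: 24.42
tcp_pos: [0.5871, 0.0961, 0.1272]
eef_rot: [180.0, -0.1, 18.1]
contact_force: [-1.8, 0.5, 6.6]
gripper_width: 0.0162
gripper_force: 60.0
```

>>> jog_arm:
  deltas:
    - [[-0.7, 0, 0, 0.2, 0], [-0.7, -0.1, 0, 0, 0], [-0.7, 0, 0, -0.2, 0], [-0.7, 0, 0, 0, 0]]

```text
time_s: 24.92
tcp_pos: [0.5862, 0.0961, 0.1271]
eef_rot: [180.0, -0.1, 18.2]
contact_force: [-1.1, 0.2, 6.0]
gripper_width: 0.0164
gripper_force: 60.0
```

>>> jog_arm:
  deltas:
    - [[-0.7, 0, 0, 0.2, 0], [-0.7, 0, 0.1, 0, 0], [-0.7, 0, 0, -0.2, 0], [-0.7, 0, 0, 0, 0]]

```text
time_s: 25.42
tcp_pos: [0.5858, 0.0968, 0.1269]
eef_rot: [180.0, -0.1, 18.2]
contact_force: [-1.3, -1.4, 6.8]
gripper_width: 0.0162
gripper_force: 60.0
```

>>> jog_arm:
  deltas:
    - [[-0.7, 0, 0, 0.2, 0], [-0.7, -0.1, 0, 0, 0], [-0.7, 0, 0, -0.2, 0], [-0.7, 0, 0, 0, 0]]

```text
time_s: 25.92
tcp_pos: [0.5853, 0.0972, 0.1271]
eef_rot: [180.0, -0.1, 18.2]
contact_force: [-0.7, -0.3, 6.9]
gripper_width: 0.0163
gripper_force: 60.0
```

>>> jog_arm:
  deltas:
    - [[-0.7, 0, 0, 0.2, 0], [-0.7, 0, -0.1, 0, 0], [-0.7, 0, 0, -0.2, 0], [-0.7, 0, 0, 0, 0]]

```text
time_s: 26.42
tcp_pos: [0.5835, 0.0956, 0.125]
eef_rot: [-180.0, 0.1, 18.1]
contact_force: [0.0, -1.0, -3.7]
gripper_width: 0.0162
gripper_force: 60.0
```

>>> jog_arm:
  deltas:
    - [[-0.7, 0, 0, -0.15, 0], [-0.7, 0, 0, -0.15, 0], [-0.7, 0, 0, 0, 0]]

```text
time_s: 26.8
tcp_pos: [0.5838, 0.0956, 0.1225]
eef_rot: [180.0, 0.1, 18.1]
contact_force: [-1.0, -0.7, -5.8]
gripper_width: 0.0163
gripper_force: 60.0
```

>>> jog_arm:
  deltas:
    - [[-0.7, 0, 0, -0.1, 0], [-0.7, 0, 0, -0.1, 0], [-0.7, 0, 0, 0, 0]]

```text
time_s: 27.18
tcp_pos: [0.584, 0.0957, 0.1209]
eef_rot: [180.0, 0.0, 18.1]
contact_force: [-1.3, -1.5, -3.7]
gripper_width: 0.0168
gripper_force: 60.0
```

>>> jog_arm:
  deltas:
    - [[-0.7, 0, 0, -0.15, 0], [-0.7, 0, 0, -0.15, 0], [-0.7, 0, 0, -0.15, 0], [-0.7, 0, 0, 0, 0]]

```text
time_s: 27.68
tcp_pos: [0.584, 0.0957, 0.1162]
eef_rot: [180.0, 0.0, 18.1]
contact_force: [-3.0, -1.6, -3.6]
gripper_width: 0.0165
gripper_force: 60.0
```

>>> jog_arm:
  deltas:
    - [[-0.7, 0, 0, -0.15, 0], [-0.7, 0, 0, -0.15, 0], [-0.7, 0, 0, 0, 0]]

```text
time_s: 28.05
tcp_pos: [0.584, 0.0957, 0.1132]
eef_rot: [180.0, 0.0, 18.1]
contact_force: [-3.1, -1.5, -4.0]
gripper_width: 0.0162
gripper_force: 60.0
```

>>> jog_arm:
  deltas:
    - [[-0.7, 0, 0, -0.15, 0], [-0.7, 0, 0, -0.15, 0], [-0.7, 0, 0, 0, 0]]

```text
time_s: 28.42
tcp_pos: [0.584, 0.0957, 0.1102]
eef_rot: [180.0, 0.0, 18.1]
contact_force: [-4.2, -3.3, -2.5]
gripper_width: 0.0164
gripper_force: 60.0
```

>>> jog_arm:
  deltas:
    - [[-0.7, 0, 0, -0.1, 0], [-0.7, 0, 0, -0.1, 0], [-0.7, 0, 0, 0, 0], [-0.7, 0, 0, 0, 0]]

```text
time_s: 28.92
tcp_pos: [0.584, 0.0957, 0.1083]
eef_rot: [180.0, 0.0, 18.1]
contact_force: [-4.9, -2.4, -1.6]
gripper_width: 0.0166
gripper_force: 60.0
```

>>> jog_arm:
  deltas:
    - [[-0.5, 0, 0, 0, 0], [-0.5, 0, 0, 0, 0], [-0.5, 0, 0, 0, 0], [-0.5, 0, 0, 0, 0]]

```text
time_s: 29.42
tcp_pos: [0.5847, 0.0962, 0.1088]
eef_rot: [-180.0, -0.1, 18.1]
contact_force: [0.3, -0.0, -0.3]
gripper_width: 0.0217
gripper_force: 0.0
```

```bash
cat > arm.py <<'E'
from h import *
s=r.get_state();t=s["tcp_pos"];print(t,s["eef_rot"],s["contact_force"],s["gripper_width"])
a=r.capture("scene");cv2.imwrite("pics/s9.png",a);g=a.max(2);cs=r.camera_info("scene")
yaw=np.radians(s["eef_rot"][2]);e=np.array([np.cos(yaw),np.sin(yaw),0]);O=np.array([.558,.0872,.1165])
A=proj(cs,O);B=proj(cs,O+.15*e);d=(B-A)/np.linalg.norm(B-A);n=np.array([-d[1],d[0]])
p=proj(cs,O+.1*e);print("px/cm z, lat",(proj(cs,O+.1*e+[0,0,.01])-p)@n,(proj(cs,O+.1*e+.01*np.array([-e[1],e[0],0]))-p)@n)
for q in np.arange(.06,.17,.01):
    p=proj(cs,O+q*e);print(round(q,3),[int(g[tuple(np.round(p+n*k).astype(int)[::-1])]) for k in range(-12,15)])
E
python3 arm.py
```

```text
[0.58467753 0.09615716 0.10877393] [-1.79992639e+02 -6.24191678e-02  1.81282162e+01] [ 0.25641585 -0.01776985 -0.26671068] 0.021706540027981426
px/cm z, lat -2.640505436800299 -3.4593675439782743
0.06 [87, 88, 88, 88, 88, 70, 86, 83, 83, 42, 38, 42, 42, 41, 37, 30, 28, 68, 84, 86, 85, 86, 86, 84, 85, 88, 69]
0.07 [84, 85, 86, 88, 86, 88, 89, 86, 86, 72, 46, 41, 48, 43, 48, 30, 30, 41, 79, 86, 85, 84, 86, 86, 86, 87, 87]
0.08 [90, 90, 90, 88, 91, 89, 91, 90, 85, 65, 57, 71, 82, 83, 83, 62, 43, 43, 81, 87, 85, 87, 86, 86, 87, 86, 84]
0.09 [89, 88, 90, 90, 90, 87, 86, 88, 87, 78, 60, 60, 82, 83, 83, 76, 44, 43, 61, 82, 89, 88, 86, 85, 86, 86, 86]
0.1 [87, 88, 90, 90, 90, 91, 89, 88, 89, 78, 61, 76, 76, 83, 83, 76, 49, 45, 72, 84, 88, 86, 87, 88, 87, 87, 86]
0.11 [87, 87, 89, 89, 90, 90, 90, 116, 144, 148, 108, 64, 79, 82, 82, 82, 67, 43, 62, 86, 87, 87, 85, 84, 83, 131, 145]
0.12 [86, 86, 85, 139, 146, 146, 145, 145, 145, 146, 108, 61, 79, 83, 82, 82, 64, 45, 61, 84, 91, 91, 91, 91, 87, 85, 142]
0.13 [143, 146, 148, 149, 147, 150, 150, 150, 149, 149, 140, 75, 68, 81, 83, 83, 79, 56, 44, 63, 87, 90, 89, 88, 86, 89, 150]
0.14 [145, 151, 149, 150, 150, 146, 145, 148, 148, 147, 116, 74, 58, 84, 84, 84, 76, 45, 45, 72, 88, 88, 86, 87, 88, 123, 123]
0.15 [148, 149, 147, 145, 148, 148, 146, 144, 144, 147, 140, 56, 68, 78, 83, 83, 84, 50, 44, 76, 76, 87, 87, 85, 87, 93, 144]
0.16 [150, 144, 145, 148, 145, 147, 145, 149, 144, 146, 148, 139, 146, 141, 141, 136, 141, 136, 146, 138, 91, 88, 88, 87, 88, 90, 113]
0.17 [145, 146, 146, 147, 145, 149, 149, 148, 146, 150, 150, 148, 147, 146, 149, 151, 151, 147, 147, 140, 89, 86, 89, 88, 88, 87, 88]
```

>>> jog_arm:
  deltas:
    - [[-0.5, 1.85, 0.6, -0.1, 0], [-0.5, 1.85, 0.6, -0.1, 0], [-0.5, 1.85, 0.6, -0.1, 0], [-0.5, 1.85, 0.6, -0.1, 0], [-0.5, 1.85, 0.6, 0, 0], [-0.5, 0, 0, 0, 0]]

```text
time_s: 30.22
tcp_pos: [0.6776, 0.1261, 0.1039]
eef_rot: [180.0, -0.0, 18.1]
contact_force: [0.0, -0.3, -0.8]
gripper_width: 0.022
gripper_force: 0.0
```

```bash
python3 - <<'E'
from h import *
s=r.get_state();print(s["tcp_pos"],s["eef_rot"],s["contact_force"],s["gripper_width"])
S=np.array([.558,.0872]);v=s["tcp_pos"][:2]-S;rho=np.linalg.norm(v);a=np.arctan2(v[1],v[0]);print(rho,np.degrees(a))
a0=np.radians(18.1)
for st in(.04,):
  for k in range(21):
    b=a0-st*k;p=S+.125*np.array([np.cos(b),np.sin(b)]);c=S+.125*np.array([np.cos(b-st),np.sin(b-st)]);print(k,np.degrees(b).round(1),((c-p)*100).round(2))
E
```

```text
[0.67756609 0.12612523 0.10393086] [ 1.79991513e+02 -2.61569560e-03  1.81151994e+01] [ 0.04253376 -0.27071934 -0.78886298] 0.021957791621193816
0.12574268737712918 18.032869629278604
0 18.1 [ 0.15 -0.48]
1 15.8 [ 0.13 -0.48]
2 13.5 [ 0.11 -0.49]
3 11.2 [ 0.09 -0.49]
4 8.9 [ 0.07 -0.5 ]
5 6.6 [ 0.05 -0.5 ]
6 4.3 [ 0.03 -0.5 ]
7 2.1 [ 0.01 -0.5 ]
8 -0.2 [-0.01 -0.5 ]
9 -2.5 [-0.03 -0.5 ]
10 -4.8 [-0.05 -0.5 ]
11 -7.1 [-0.07 -0.49]
12 -9.4 [-0.09 -0.49]
13 -11.7 [-0.11 -0.49]
14 -14.0 [-0.13 -0.48]
15 -16.3 [-0.15 -0.48]
16 -18.6 [-0.17 -0.47]
17 -20.9 [-0.19 -0.46]
18 -23.2 [-0.21 -0.46]
19 -25.4 [-0.22 -0.45]
20 -27.7 [-0.24 -0.44]
```

>>> jog_arm:
  deltas:
    - [[-0.56, 0.15, -0.48, 0, -0.04], [-0.56, 0.13, -0.48, 0, -0.04], [-0.56, 0.11, -0.49, 0, -0.04], [-0.56, 0.09, -0.49, 0, -0.04], [-0.56, 0.07, -0.5, 0, -0.04]]

```text
time_s: 30.85
tcp_pos: [0.6817, 0.1015, 0.1045]
eef_rot: [-180.0, 0.0, 6.5]
contact_force: [-4.0, 5.2, 2.5]
gripper_width: 0.0195
gripper_force: 2.7
```

>>> jog_arm:
  deltas:
    - [[-0.56, 0.05, -0.5, 0, -0.04], [-0.56, 0.03, -0.5, 0, -0.04], [-0.56, 0.01, -0.5, 0, -0.04], [-0.56, -0.01, -0.5, 0, -0.04]]

```text
time_s: 31.35
tcp_pos: [0.6824, 0.0823, 0.1044]
eef_rot: [-179.9, 0.0, -2.6]
contact_force: [-4.7, 8.5, 1.1]
gripper_width: 0.0194
gripper_force: 3.9
```

>>> jog_arm:
  deltas:
    - [[-0.56, -0.02, -0.38, 0, -0.03], [-0.56, -0.03, -0.38, 0, -0.03], [-0.56, -0.04, -0.38, 0, -0.03], [-0.56, -0.06, -0.38, 0, -0.03]]

```text
time_s: 31.85
tcp_pos: [0.6809, 0.0672, 0.1044]
eef_rot: [-179.9, 0.1, -9.5]
contact_force: [-4.3, 8.5, 1.3]
gripper_width: 0.0198
gripper_force: 3.8
```

>>> jog_arm:
  deltas:
    - [[-0.56, -0.06, -0.37, 0, -0.03], [-0.56, -0.07, -0.37, 0, -0.03], [-0.56, -0.08, -0.37, 0, -0.03]]

```text
time_s: 32.22
tcp_pos: [0.679, 0.0563, 0.1044]
eef_rot: [-179.9, 0.0, -14.7]
contact_force: [-3.6, 7.7, 2.6]
gripper_width: 0.0194
gripper_force: 3.8
```

>>> jog_arm:
  deltas:
    - [[-0.56, -0.06, -0.24, 0, -0.02], [-0.56, -0.06, -0.24, 0, -0.02], [-0.56, -0.07, -0.24, 0, -0.02]]

```text
time_s: 32.6
tcp_pos: [0.6773, 0.0491, 0.1045]
eef_rot: [-179.9, 0.0, -18.1]
contact_force: [-2.8, 8.6, 0.6]
gripper_width: 0.0192
gripper_force: 3.7
```

>>> jog_arm:
  deltas:
    - [[-0.56, -0.07, -0.24, 0, -0.02], [-0.56, -0.08, -0.24, 0, -0.02]]

```text
time_s: 32.85
tcp_pos: [0.6759, 0.0443, 0.1045]
eef_rot: [-179.9, 0.0, -20.4]
contact_force: [-2.3, 8.4, 0.8]
gripper_width: 0.0194
gripper_force: 3.7
```

>>> jog_arm:
  deltas:
    - [[-0.56, -0.07, -0.18, 0, -0.015], [-0.56, -0.07, -0.18, 0, -0.015]]

```text
time_s: 33.1
tcp_pos: [0.6746, 0.0408, 0.1046]
eef_rot: [-179.9, 0.0, -22.1]
contact_force: [-2.9, 8.6, 1.1]
gripper_width: 0.0193
gripper_force: 3.6
```

>>> jog_arm:
  deltas:
    - [[-0.56, -0.07, -0.17, 0, -0.015], [-0.56, -0.07, -0.17, 0, -0.015]]

```text
time_s: 33.35
tcp_pos: [0.6731, 0.0374, 0.1045]
eef_rot: [-179.9, 0.0, -23.8]
contact_force: [-3.1, 7.9, 0.6]
gripper_width: 0.0195
gripper_force: 3.6
```

>>> jog_arm:
  deltas:
    - [[-0.56, -0.07, -0.17, 0, -0.015], [-0.56, -0.07, -0.17, 0, -0.015]]

```text
time_s: 33.6
tcp_pos: [0.672, 0.0341, 0.1046]
eef_rot: [-179.9, -0.0, -25.5]
contact_force: [-1.6, 8.9, 0.8]
gripper_width: 0.0198
gripper_force: 3.6
```

>>> jog_arm:
  deltas:
    - [[-0.56, -0.08, -0.17, 0, -0.015]]

```text
time_s: 33.72
tcp_pos: [0.6712, 0.0323, 0.1046]
eef_rot: [-179.9, -0.0, -26.4]
contact_force: [-2.4, 9.3, 1.9]
gripper_width: 0.0194
gripper_force: 3.6
```

>>> jog_arm:
  deltas:
    - [[-0.56, -0.08, -0.17, 0, -0.015], [-0.56, -0.08, -0.17, 0, -0.015]]

```text
time_s: 33.98
tcp_pos: [0.6697, 0.0291, 0.1046]
eef_rot: [-179.9, -0.0, -28.1]
contact_force: [-1.4, 10.0, 1.4]
gripper_width: 0.0191
gripper_force: 3.8
```

```bash
python3 - <<'E'
from h import *
F=[];M=[]
for _ in range(4):
    s=r.get_state();F.append(s["contact_force"]);M.append(s["moment"]);b=r.capture("scene")
F=np.mean(F,0);t=s["tcp_pos"];v=t[:2]-[.558,.0872];a=np.arctan2(v[1],v[0]);print(t,F,np.degrees(a),np.linalg.norm(v),"tang",F[:2]@[-np.sin(a),np.cos(a)],"rad",F[:2]@[np.cos(a),np.sin(a)])
cv2.imwrite("pics/s10.png",b)
E
```

```text
[0.66982232 0.02894665 0.10478264] [-1.61212406  8.86734396  1.06284549] -27.517062881905666 0.1260860158760314 tang 7.119388589520519 rad -5.526575703619466
```

>>> jog_arm:
  deltas:
    - [[-0.56, -0.11, -0.22, 0, -0.02], [-0.56, -0.11, -0.22, 0, -0.02]]

```text
time_s: 34.42
tcp_pos: [0.6677, 0.025, 0.1047]
eef_rot: [-179.8, -0.0, -30.4]
contact_force: [-2.1, 10.5, 0.5]
gripper_width: 0.0195
gripper_force: 3.8
```

>>> jog_arm:
  deltas:
    - [[-0.56, -0.12, -0.22, 0, -0.02], [-0.56, 0, 0, 0, 0]]

```text
time_s: 34.67
tcp_pos: [0.6665, 0.0229, 0.1048]
eef_rot: [-179.8, -0.0, -31.5]
contact_force: [-2.4, 11.8, 0.6]
gripper_width: 0.0192
gripper_force: 4.5
```

>>> jog_arm:
  deltas:
    - [[-0.56, -0.06, -0.1, 0, -0.01], [-0.56, 0, 0, 0, 0], [-0.56, 0, 0, 0, 0]]

```text
time_s: 35.05
tcp_pos: [0.666, 0.0221, 0.1048]
eef_rot: [-179.8, -0.0, -32.1]
contact_force: [-2.4, 11.8, 0.9]
gripper_width: 0.0192
gripper_force: 4.6
```

```bash
cat > tang.py <<'E'
from h import *
F=[]
for _ in range(5):
    s=r.get_state();F.append(s["contact_force"]);b=r.capture("scene")
F=np.mean(F,0);t=s["tcp_pos"];v=t[:2]-[.558,.0872];a=np.arctan2(v[1],v[0]);print(t,F,np.degrees(a),np.linalg.norm(v),"tang",F[:2]@[-np.sin(a),np.cos(a)],s["time_s"])
E
python3 tang.py
```

```text
[0.6659864  0.02215463 0.10479256] [-1.90630416 11.50861308  1.10543117] -31.062564495596536 0.1260633248266269 tang 8.874725570948323 35.25
```

>>> jog_arm:
  deltas:
    - [[-0.56, -0.07, -0.12, 0, -0.01], [-0.56, 0, 0, 0, 0], [-0.56, 0, 0, 0, 0]]

```text
time_s: 35.67
tcp_pos: [0.6653, 0.021, 0.1048]
eef_rot: [-179.8, -0.0, -32.6]
contact_force: [-3.2, 11.9, 0.4]
gripper_width: 0.0192
gripper_force: 4.7
```

```bash
python3 tang.py
```

```text
[0.66533373 0.02096856 0.10482704] [-2.45683361 12.15737096  0.85776381] -31.677110992124287 0.12612348463299988 tang 9.056016266034693 35.875
```

>>> jog_arm:
  deltas:
    - [[-0.56, 0.19, 0.33, 0, 0.03], [-0.56, 0.19, 0.33, 0, 0.03], [-0.56, 0.18, 0.34, 0, 0.03], [-0.56, 0, 0, 0, 0]]

```text
time_s: 36.42
tcp_pos: [0.6704, 0.0283, 0.1044]
eef_rot: [180.0, -0.0, -27.4]
contact_force: [-0.7, -1.9, 0.4]
gripper_width: 0.019
gripper_force: 0.7
```

>>> jog_arm:
  deltas:
    - [[-0.3, 0, 0, 0, 0], [0, 0, 0, 0, 0], [0.2, 0, 0, 0, 0], [0.2, 0, 0, 0, 0]]

```text
time_s: 36.92
tcp_pos: [0.6703, 0.0289, 0.1045]
eef_rot: [-180.0, -0.0, -27.4]
contact_force: [0.4, -0.5, -0.4]
gripper_width: 0.0509
gripper_force: 0.0
```

Released; lift clear and check the arm numerically.

>>> jog_arm:
  deltas:
    - [[0.2, 0, 0, 2, 0], [0.2, 0, 0, 3, 0], [0.2, 0, 0, 4, 0], [0.2, -3, 0, 4, 0], [0.2, -5, 0, 3, 0], [0.2, -5, 0, 0, 0], [0.2, 0, 0, 0, 0], [0.2, 0, 0, 0, 0]]

```text
time_s: 37.92
tcp_pos: [0.5405, 0.029, 0.2651]
eef_rot: [-179.9, -0.1, -27.4]
contact_force: [-0.2, 0.0, -0.9]
gripper_width: 0.0526
gripper_force: 0.0
```

```bash
python3 - <<'E'
from h import *
s=r.get_state();print(s["tcp_pos"],s["contact_force"])
cs=r.camera_info("scene");g=r.capture("scene").max(2);ct=r.camera_info("top")
e0=None
for deg in(-20,-24,-27,-30,-34):
    a=np.radians(deg);e=np.array([np.cos(a),np.sin(a),0]);O=np.array([.558,.0872,.1165])
    L=[]
    for q in np.arange(.08,.165,.01):
        P=O+q*e;P[2]-=.087*q;u=np.round(proj(cs,P)).astype(int);L.append(int(g[u[1],u[0]]))
    print(deg,L)
O=np.array([.558,.0872,.1165])
for q in(.07,.10,.13,.145):
    row=[]
    for deg in range(-40,-12,2):
        a=np.radians(deg);P=O+q*np.array([np.cos(a),np.sin(a),-.087]);u=np.round(proj(cs,P)).astype(int);row.append(int(g[u[1],u[0]]))
    print(q,row)
E
```

```text
[0.54051604 0.02902674 0.26513017] [-0.20677269  0.0162224  -0.8717426 ]
-20 [63, 45, 36, 44, 86, 83, 86, 84, 96]
-24 [63, 62, 63, 63, 62, 63, 64, 62, 97]
-27 [73, 69, 67, 68, 69, 64, 65, 40, 86]
-30 [68, 68, 68, 74, 73, 73, 68, 59, 141]
-34 [107, 106, 169, 145, 128, 108, 147, 135, 137]
0.07 [119, 111, 102, 50, 70, 73, 74, 68, 64, 66, 66, 84, 57, 46]
0.1 [63, 124, 143, 169, 63, 68, 68, 64, 63, 57, 36, 101, 101, 131]
0.13 [120, 125, 146, 108, 85, 73, 68, 62, 63, 90, 83, 92, 146, 142]
0.145 [137, 134, 138, 153, 139, 68, 69, 62, 81, 93, 85, 99, 141, 141]
```

```bash
python3 -c "
from plant import r
print(r.close_job())"
```

```text
the job is handed in; nothing more can be done
None
```

The job is handed in: by force feedback the screw came up against its stop (about 1.1 N m held, no slip felt). The key was left released, seated by its short arm in the socket, and nothing touched the bystanders as far as I could tell, but the judge's verdict was not shown.

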